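# Load two battery packs into numbered charging bays, in order

## Task

Load the charging dock in order: first the plain battery pack into the bay marked with one dot, then the pack with notched corners into the bay marked with two dots. Keep the packs upright and lower each one gently right down to the bottom of its bay before letting go, never dropping it in. Leave the pack that is already charging in the third bay, and the mug, solder spool and screwdriver, where they are.

Things in the scene. Friction and masses are not known exactly. Their poses are not given: they have to be found in the camera images.
- pack_plain: Plain battery pack, grey plastic, 60 (x) x 40 (y) x 100 (z) mm, about 0.35 kg, upright; origin at the centre of its underside, z up. A full block, one round brass contact (26 mm) on top. Starts in one place of the stand.
- pack_notched: Notched battery pack, grey plastic, 60 (x) x 40 (y) x 100 (z) mm, about 0.35 kg, upright; origin at the centre of its underside, z up. Its four upright corner edges are notched (10 mm in x, 9 mm in y), so its plan is a cross: the faces at x = +-30 are 22 mm wide, those at y = +-20 are 40 mm wide. Two brass strips on its top. It starts in the other place of the stand.
- pack_charging: A pack of exactly the plain pack's shape and size, already standing in bay three; leave it there.
- stand: Aluminium carrying stand, fixed; plate 90 (x) x 200 (y) x 8 mm, origin under its centre. Packs stand at y = +-60 mm, their x along its x; ribs 8 mm high lie 3 mm off the broad faces. The place at y = +60 is open; at y = -60 two blades (40 mm wide, inner faces x = +-33) rise 118 mm above the plate, 18 mm past the pack: there it can be gripped only across its 40 mm (y).
- dock: Dock's plate, fixed, 170 x 250 (y) x 10 mm, origin under it; 3 bays 78 mm apart along y, any order. The cheeks leave no room for fingers at a pack's broad faces: it goes in gripped across its 60 mm (x), so the pack from between the blades must be stood on open bench and taken anew. Stand and dock lie left and right, either way; between, near y = 0, is free bench.
- bay1_seat (a point): Bay one, marked by 1 white dot (15 mm) on its foot at both ends. Point: centre of its pocket floor, 18 mm above the bench; x along the 68 mm long pocket, y across its 50 mm width, z up. Cheeks beside the pocket (68 mm long, 5 mm thick, inner faces y = +-25) rise 118 mm above its floor; lips (x = +-34 to 39) 15 mm. The other bays are the same.
- bay2_seat (a point): Bay two, marked by 2 white dots (15 mm) on its foot at both ends. Point: centre of its pocket floor, 18 mm above the bench; x along the 68 mm long pocket, y across its 50 mm width, z up. As bay one. A pack stands in it with its 60 mm side along x, either way round.
- bay3_seat (a point): Bay three, marked by 3 white dots (15 mm) on its foot at both ends. Point: centre of its pocket floor, 18 mm above the bench; x along the 68 mm long pocket, y across its 50 mm width, z up. As bay one. Already filled.
- mug: White mug, radius 40 mm, 92 mm high, beyond the work; origin under its centre. Bystander.
- spool: Spool of solder wire, 60 mm across, 50 mm high, beyond the work; origin under its centre. Bystander.
- screwdriver: Screwdriver, 180 mm long, lying beyond the work. Bystander.
Not all that is in view belongs to the job. What is shaped like the pack_charging but orange is not meant.

How it is judged (in metres and radians):
On the way, in this order (a step that is already met when the one before it is completed fails the run):
1. The plain pack is lowered, still held, to the bottom of bay one (within 6 mm) (x of pack_plain in the frame of bay1_seat between -0.007 and 0.007 m and y of pack_plain in the frame of bay1_seat between -0.008 and 0.008 m and z of pack_plain in the frame of bay1_seat between -0.004 and 0.006 m and angle between pack_plain's own z axis and vertical below 0.08 rad and contact force between the fingers and pack_plain above 0.5 N), for 0.06 s.
2. Then the notched pack is lowered, still held, to the bottom of bay two (within 6 mm) (x of pack_notched in the frame of bay2_seat between -0.007 and 0.007 m and y of pack_notched in the frame of bay2_seat between -0.008 and 0.008 m and z of pack_notched in the frame of bay2_seat between -0.004 and 0.006 m and angle between pack_notched's own z axis and vertical below 0.08 rad and contact force between the fingers and pack_notched above 0.5 N), for 0.06 s.
At the end, for the whole second after the job is handed in: The plain pack stands in bay one, the notched pack in bay two and the third pack still in bay three: each within 4 mm of the pocket floor, within 7 mm (along) and 8 mm (across) of its centre, upright within 0.08 rad, at rest (x of pack_plain in the frame of bay1_seat between -0.007 and 0.007 m and y of pack_plain in the frame of bay1_seat between -0.008 and 0.008 m and z of pack_plain in the frame of bay1_seat between -0.004 and 0.004 m and angle between each of pack_plain, pack_notched, pack_charging's own z axis and vertical below 0.08 rad and x of pack_notched in the frame of bay2_seat between -0.007 and 0.007 m and y of pack_notched in the frame of bay2_seat between -0.008 and 0.008 m and z of pack_notched in the frame of bay2_seat between -0.004 and 0.004 m and x of pack_charging in the frame of bay3_seat between -0.007 and 0.007 m and y of pack_charging in the frame of bay3_seat between -0.008 and 0.008 m and z of pack_charging in the frame of bay3_seat between -0.004 and 0.004 m and linear speed of each of pack_plain, pack_notched below 0.02 m/s); the robot touches nothing.
It fails at once if A pack falls into a bay (faster than 0.4 m/s) (((linear speed of pack_plain above 0.4 m/s and horizontal distance between pack_plain and bay1_seat below 0.02 m and z of pack_plain in the frame of bay1_seat below 0.11 m) or (linear speed of pack_plain above 0.4 m/s and horizontal distance between pack_plain and bay2_seat below 0.02 m and z of pack_plain in the frame of bay2_seat below 0.11 m)) or ((linear speed of pack_notched above 0.4 m/s and horizontal distance between pack_notched and bay1_seat below 0.02 m and z of pack_notched in the frame of bay1_seat below 0.11 m) or (linear speed of pack_notched above 0.4 m/s and horizontal distance between pack_notched and bay2_seat below 0.02 m and z of pack_notched in the frame of bay2_seat below 0.11 m))).
It fails at once if A pack is tipped over (more than 0.8 rad) (angle between any of pack_plain, pack_notched's own z axis and vertical above 0.8 rad).
It fails at once if The pack already charging is moved more than 20 mm (distance of pack_charging from where it was at the start of the episode above 0.02 m).
It fails at once if The mug, spool or screwdriver is moved more than 30 mm (distance of any of mug, spool, screwdriver from where it was at the start of the episode above 0.03 m).
It also fails if it takes over 72 s, if anything falls off the work surface, if the arm or the gripper's body presses on something with over 40 N, if the wrist force passes 120 N, or if a joint passes its speed limit or range.

## Robot

A 6-joint arm with a two-finger parallel gripper is mounted at the origin on the work surface. World frame = base frame: x ahead of the robot, y to its left, z up, the work surface at z = 0. Lengths are in mm, angles in rad, forces in N, time in s.
With the tool pointing down it reaches from about 350 to 775 mm from the base axis. Payload 7.3 kg.
Tool frame: the origin (TCP) lies on the front face of the gripper's body, between the roots of the fingers; the fingertips stand 66 mm ahead of it and the grasp point (between the pads) lies 47 mm ahead of it (bot.tip_extent is the distance from the TCP to the fingertips, in mm); z points along the fingers, y is the line along which they close (so a half turn about z gives the same grasp; the last joint's range is limited). The gripper opens to 92 mm and grips with 3 to 60 N. Pads are 19 mm wide; open, the fingers measure 130 mm over their backs; the gripper's body (75 mm by 190 mm) begins 47 mm behind the grasp point.
Start: joints at [-1.288, 0.342, 1.524, -0, 1.275, -0.146], TCP at [218.307, -477.473, 292.241] pointing down, gripper open.
Joint ranges: [-2.53, 2.53], [-0.77, 2.02], [0.04, 2.7], [-1, 4.14], [0.28, 2.66], [-3.11, 3.11]. Speed limits (rad/s): [2.57, 2.57, 3.14, 3.14, 3.14, 3.14].

## Interface

Orientations are given as [roll, pitch, yaw] about the fixed x, y, z axes, in that order (R = Rz(yaw) Ry(pitch) Rx(roll)).
In Python, from plant import readout, viewer, order, bot gives the robot as it stands.
- The arm moves only by the shell command python3 -m creep 'ROWS'. ROWS is text: rows parted by semicolons, each of 7 numbers parted by spaces: the shift along the world's x, y, z in m, then the turn, a rotation vector about the world's x, y, z in rad, then the opening in per cent of the stroke, from 0 (shut) to 100 (fully open). A call has 1 to 8 rows; each row shifts and turns the commanded pose from where the row before left it; what a row does not reach is not made up. A row lasts 1/12 s, in which the tool goes at most 41.7 mm and 7.16 degrees, less where a joint would pass 70% of its speed; a pose out of reach is approached as far as the arm can. A call is refused whole if a number of a shift passes 0.0417 or a number of a turn 0.125, either way. A call with a gripper value outside its range is refused whole. The fingers move at their own pace and stop on an object; the grip force is fixed at half the most. Time passes only in rows, so rows that do not move let the fingers close. It gives the time, the measured TCP pose, the force, the opening and the grip force at its end, in the units of the state.
- readout.get_obs(): the state, without advancing time (a new reading comes with each control period).
- viewer.capture(name): name is "side" or "top" or "wrist"; returns the picture (400x640x3 uint8, red, green, blue); there is no depth.
- viewer.camera_info(name): a dict with "fx", "fy", "cx", "cy" (pixels), "D" ([k1, k2, p1, p2, k3] as OpenCV has them; the pictures are not rectified), "origin" and "rotation" of the camera in the world. Camera axes: x right, y up, looking along -z (the intrinsics and any distortion apply to the point x, -y, -z); pixel columns grow to the right and rows downward; lengths in mm; the calibration is good to about 2 mm. A picture is of the moment at which its call begins: read the wrist's pose just before it. camera_info takes no time and is no camera call; for the wrist camera it gives the pose at the moment of the call.
- order.close_job(): hands the job in; it is judged then, once.
The state is a dict: "time": time; "joint_positions": joint angles; "dq": joint speeds; "tau": joint torques, N m; "tool_pos": TCP position; "tcp_rot": TCP orientation; "contact_force": force on the tool from outside, world axes, zero at the start; "moment": the same for the moment, N m; "grip_width": finger opening in mm; "finger_force": force on a finger pad.
Only numpy, scipy, OpenCV 4.12 (cv2) and the standard library are available. Lean on these libraries where they do the work, as an engineer would, in place of code of your own. Each camera call takes 0.05 s, during which the arm holds its last target. There are 200 camera calls.

## Working session

There is one attempt and no reset: what is moved stays moved. The work goes in short steps, Python scripts to look and compute and a shell command to move; the robot and the scene stay as the last step left them, time stands still between calls to the robot, and variables do not carry over. Pictures are saved under pics/ and viewed, at most 10 in all, crops included, and the job is handed in when it is done.

```bash
mkdir -p pics; python3 - <<'E'
from plant import readout, viewer, order, bot
import cv2
o=readout.get_obs();print(o)
for n in("top","side"):
    i=viewer.capture(n);cv2.imwrite(f"pics/{n}0.png",i[:,:,::-1]);print(n,viewer.camera_info(n))
E
ls
```

```text
{'time': 0.0, 'joint_positions': array([-1.28800013e+00,  3.42758573e-01,  1.52502062e+00,  1.74220676e-05,
        1.27535539e+00, -1.46004841e-01]), 'dq': array([ 0.0004454 , -0.00081274,  0.00061595, -0.00057563, -0.00118806,
       -0.00041059]), 'tau': array([-7.19100171e-05, -4.31237555e+01, -2.44226557e+01,  7.18872109e-02,
        5.59757254e-02, -1.17280642e-04]), 'tool_pos': array([ 218.22346053, -477.17278714,  291.52500461]), 'tcp_rot': array([-3.14006956e+00, -2.40811995e-04,  4.28795766e-01]), 'contact_force': array([ 0.04419666, -0.08648473, -0.04108807]), 'moment': array([ 0.06206666,  0.04689723, -0.01600333]), 'finger_force': 0.0, 'grip_width': 91.82576015815808}
top {'fx': 486.9219747099309, 'fy': 486.9219747099309, 'cx': 318.8705370288551, 'cy': 198.06864816428077, 'D': array([-0.07383063,  0.        ,  0.        ,  0.        ,  0.        ]), 'origin': array([ 393.35420434,   92.60002304, 1366.62477634]), 'rotation': array([ 0.16432692,  0.00764114, -1.56617747])}
side {'fx': 428.47229200058746, 'fy': 428.47229200058746, 'cx': 316.3344841347279, 'cy': 196.97003798828385, 'D': array([-0.02150415,  0.        ,  0.        ,  0.        ,  0.        ]), 'origin': array([-123.83497821,  692.04570201,  685.56251428]), 'rotation': array([ 0.9911841 ,  0.01327097, -2.29922486])}
pics
```

View pics/top0.png

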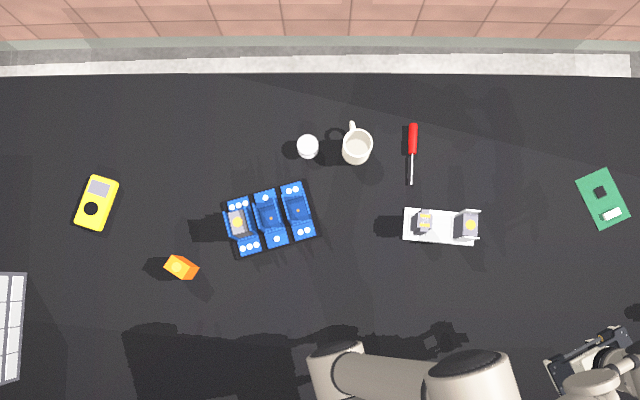

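View pics/side0.png

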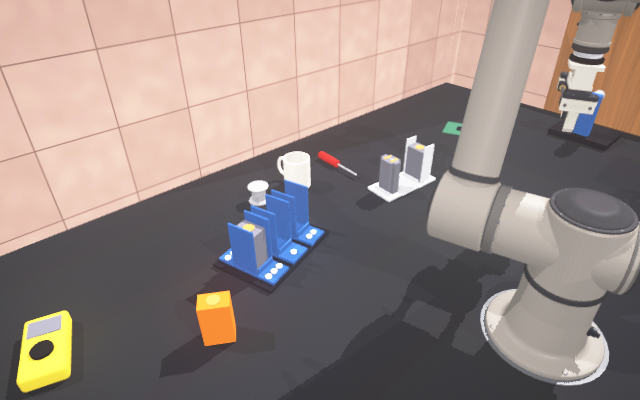

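The plain pack (round contact, ~(470,225)) seems to stand between the blades and the notched one (two strips, ~(425,220)) in the open place. The dock bays from left to right have 3, 1 and 2 dots, and the orange block at (181,267) is a decoy. I'll confirm this in one enlarged crop.

```bash
python3 - <<'E'
import cv2,numpy as np
i=cv2.imread("pics/top0.png")
a=cv2.resize(i[175:265,215:325],None,fx=5,fy=5,interpolation=cv2.INTER_CUBIC)
b=cv2.resize(i[195:255,395:490],None,fx=7,fy=5*1.4,interpolation=cv2.INTER_CUBIC)
b=cv2.resize(i[195:255,395:490],(760,480),interpolation=cv2.INTER_CUBIC)
c=np.zeros((600,800,3),np.uint8)
a=cv2.resize(i[180:262,220:320],(400,328),interpolation=cv2.INTER_CUBIC)
b=cv2.resize(i[200:250,395:490],(760,400)[0:2],interpolation=cv2.INTER_CUBIC)
b=cv2.resize(i[200:250,395:490],(475,250),interpolation=cv2.INTER_CUBIC)
c[:328,:400]=a;c[340:590,:475]=b
cv2.imwrite("pics/crop1.png",c)
E
```

```text
(no output)
```

View pics/crop1.png

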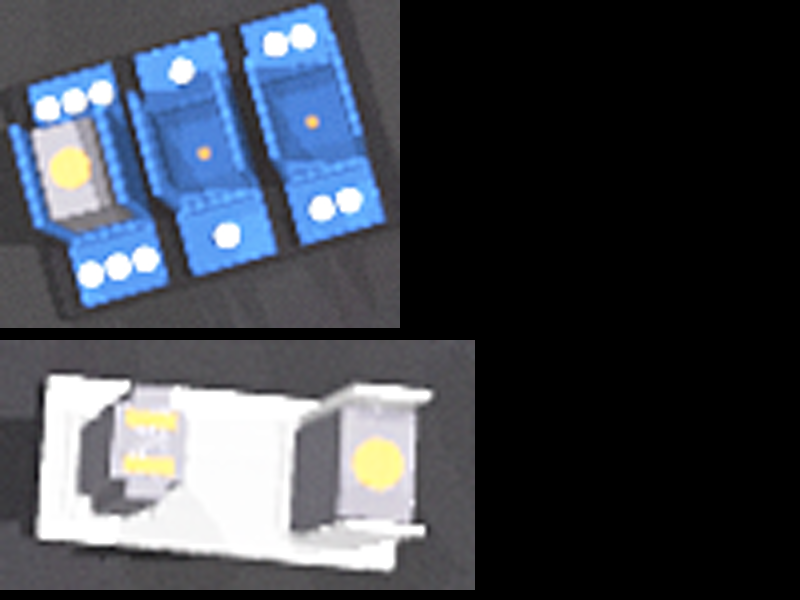

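Confirmed: in the crop the plain pack has one round contact and stands between the blades, and the notched pack has two strips in the open place. Bays 3, 1 and 2 run left to right, with orange centre marks in the empty pockets. Next I'll measure centroids.

```bash
cat >h.py <<'E'
import cv2,numpy as np
from scipy.spatial.transform import Rotation as R
from plant import readout,viewer
def ray(px,info):
    K=np.array([[info['fx'],0,info['cx']],[0,info['fy'],info['cy']],[0,0,1]])
    u=cv2.undistortPoints(np.array(px,float).reshape(-1,1,2),K,np.array(info['D']))[:,0]
    d=np.c_[u[:,0],-u[:,1],-np.ones(len(u))]
    return np.array(info['origin']),R.from_euler('xyz',info['rotation']).apply(d)
def toz(px,z,info):
    o,d=ray(px,info); return o+d*((z-o[2])/d[:,2])[:,None]
def blobs(img,lo,hi,box,amin=3):  # img BGR, hsv range, box x0,y0,x1,y1
    x0,y0,x1,y1=box
    h=cv2.cvtColor(img[y0:y1,x0:x1],cv2.COLOR_BGR2HSV)
    m=cv2.inRange(h,lo,hi);n,l,s,c=cv2.connectedComponentsWithStats(m)
    return [(c[i]+[x0,y0],s[i,4]) for i in range(1,n) if s[i,4]>=amin]
E
python3 - <<'E'
from h import *
i=cv2.imread("pics/top0.png");I=viewer.camera_info("top")
for nm,lo,hi,box,z in (("whitedots",(0,0,225),(180,40,255),(222,180,320,262),18),
  ("orange",(5,60,120),(30,255,255),(250,195,312,235),18),("brass3",(15,80,150),(35,255,255),(222,200,248,240),118),
  ("brassstand",(15,80,150),(35,255,255),(410,205,485,240),108)):
    for c,a in blobs(i,lo,hi,box): print(nm,c.round(2),a,toz(c,z,I)[0].round(1))
# stand corners (z=8), from silhouette
h=cv2.cvtColor(i,cv2.COLOR_BGR2HSV)
p=[(404.5,207.5),(402.8,239.8),(473.3,245.5)]
print(toz(p,8,I).round(1))
E
```

```text
whitedots [291.87 189.63] 63 [640.8 180.1  18. ]
whitedots [264.9  197.34] 29 [618.5 255.8  18. ]
whitedots [241.45 203.74] 58 [600.1 321.5  18. ]
whitedots [231.55 206.69] 29 [591.6 349.2  18. ]
whitedots [235.07 222.71] 133 [546.3 337.8  18. ]
whitedots [306.63 229.53] 30 [528.2 137.5  18. ]
whitedots [300.  231.7] 30 [522.1 155.9  18. ]
whitedots [276.5 238.5] 32 [502.9 221.   18. ]
whitedots [249.05 246.26] 93 [480.9 296.8  18. ]
orange [297.5 210. ] 6 [582.9 163.6  18. ]
orange [270.6 217.8] 5 [560.6 238.5  18. ]
brass3 [237.45 221.73] 74 [537.6 313.5 118. ]
brassstand [424.5 215.5] 24 [ 556.8 -172.7  108. ]
brassstand [470.21 224.3 ] 67 [ 533.9 -292.2  108. ]
brassstand [424.55 224.73] 22 [ 532.6 -172.1  108. ]
[[ 592.4 -137.8    8. ]
 [ 501.3 -130.9    8. ]
 [ 485.5 -328.9    8. ]]
```

Measured: bay1 (560.6, 238.5), bay2 (582.9, 163.6), dock yaw 0.293; plain pack (533.9, -292.2), notched pack (544.7, -172.4), stand yaw -0.09. I'll hover over the plain pack first.

```bash
python3 -m creep '.0316 .0185 0 0 0 -.065 100;.0316 .0185 0 0 0 -.065 100;.0316 .0185 0 0 0 -.065 100;.0316 .0185 0 0 0 -.065 100;.0316 .0185 0 0 0 -.065 100;.0316 .0185 0 0 0 -.065 100;.0316 .0185 0 0 0 -.065 100;.0316 .0185 0 0 0 -.064 100'
python3 -m creep '.020 .0185 0 0 0 0 100;.012 .0185 0 0 0 0 100;0 0 0 0 0 0 100;0 0 0 0 0 0 100;0 0 0 0 0 0 100'
python3 - <<'E'
from h import *
I=viewer.camera_info("wrist");i=viewer.capture("wrist")[:,:,::-1];cv2.imwrite("pics/w1.png",i)
print(I)
for c,a in blobs(i,(15,80,150),(35,255,255),(0,0,640,400),100): print(c,a,toz(c,108,I).round(1))
E
```

```text
time: 0.77
tool_pos: [472.4, -328.1, 291.9]
tcp_rot: [-3.141, 0.001, -0.093]
contact_force: [-0.3, -1.0, -0.6]
grip_width: 91.7
finger_force: 0.0
time: 1.18
tool_pos: [502.7, -292.7, 291.9]
tcp_rot: [3.141, 0.001, -0.09]
contact_force: [0.2, -0.5, -0.3]
grip_width: 91.8
finger_force: 0.0
{'fx': 302.7352867654268, 'fy': 302.7352867654268, 'cx': 320.562164969651, 'cy': 201.48621007401312, 'D': array([-0.03599589,  0.        ,  0.        ,  0.        ,  0.        ]), 'origin': array([ 574.12389553, -299.09362322,  384.34088996]), 'rotation': array([-2.68290558e-01, -1.84195547e-04, -1.66015401e+00])}
[185.44036697 153.37614679] 218 [[ 554.9 -173.4  108. ]]
[317.04333333 166.31833333] 600 [[ 532.1 -292.1  108. ]]
[188.34841629 179.53846154] 221 [[ 530.7 -171.2  108. ]]
[150.91545575 275.41875826] 757 [[ 435.4 -111.3  108. ]]
[490.12827586 276.44      ] 725 [[ 403.  -459.4  108. ]]
[470.73176083 317.68732858] 1823 [[ 354.9 -441.7  108. ]]
```

View pics/w1.png

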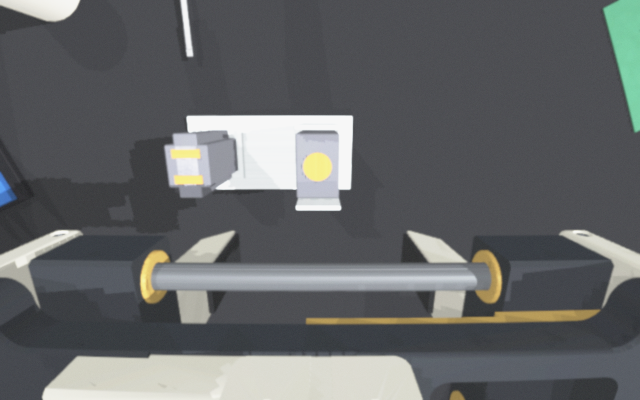

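The wrist view agrees within 2 mm: contact at (317,166), giving (532, -292). The pack is aligned with the fingers, so I'll descend and grip.

```bash
python3 -m creep '.0305 .0005 0 0 0 0 100;0 0 -.03 0 0 0 100;0 0 -.03 0 0 0 100;0 0 -.03 0 0 0 100;0 0 -.03 0 0 0 100;0 0 -.02 0 0 0 100;0 0 -.015 0 0 0 100;0 0 0 0 0 0 100'
python3 -m creep '0 0 0 0 0 0 0;0 0 0 0 0 0 0;0 0 0 0 0 0 0;0 0 0 0 0 0 0;0 0 0 0 0 0 0;0 0 0 0 0 0 0;0 0 0 0 0 0 0;0 0 0 0 0 0 0'
```

```text
time: 1.9
tool_pos: [531.3, -292.2, 133.6]
tcp_rot: [-3.138, 0.006, -0.092]
contact_force: [-0.6, -0.0, -0.9]
grip_width: 91.7
finger_force: 0.0
time: 2.57
tool_pos: [533.7, -291.9, 137.4]
tcp_rot: [3.141, -0.0, -0.09]
contact_force: [0.3, 0.1, -1.0]
grip_width: 42.9
finger_force: 0.0
```

```bash
python3 -m creep '0 0 0 0 0 0 0;0 0 0 0 0 0 0;0 0 0 0 0 0 0;0 0 .005 0 0 0 0;0 0 .01 0 0 0 0;0 0 .02 0 0 0 0;0 0 .02 0 0 0 0;0 0 .02 0 0 0 0'
python3 -m creep '0 0 .02 0 0 0 0;0 0 .02 0 0 0 0;0 0 .02 0 0 0 0;0 0 .015 0 0 0 0;0 0 0 0 0 0 0'
```

```text
time: 3.23
tool_pos: [533.4, -291.8, 213.4]
tcp_rot: [-3.141, 0.001, -0.09]
contact_force: [0.4, 0.2, -2.3]
grip_width: 39.7
finger_force: 30.0
time: 3.65
tool_pos: [534.5, -292.5, 291.5]
tcp_rot: [3.138, -0.006, -0.09]
contact_force: [1.1, -0.1, -2.6]
grip_width: 40.2
finger_force: 30.0
```

```bash
python3 -m creep '-.004 .02 0 0 0 0 0;-.004 .034 0 0 0 0 0;-.004 .034 0 0 0 0 0;-.004 .034 0 0 0 0 0;-.004 .034 0 0 0 0 0;-.004 .034 0 0 0 0 0;-.004 .034 0 0 0 0 0;-.004 .034 0 0 0 0 0'
python3 -m creep '0 .014 -.02 0 0 0 0;0 0 -.025 0 0 0 0;0 0 -.025 0 0 0 0;0 0 -.025 0 0 0 0;0 0 -.025 0 0 0 0;0 0 -.02 0 0 0 0;0 0 -.01 0 0 0 0;0 0 0 0 0 0 0'
python3 -m creep '0 0 0 0 0 0 0;0 0 0 0 0 0 0;0 0 0 0 0 0 0'
```

```text
time: 4.32
tool_pos: [500.6, -32.3, 286.5]
tcp_rot: [-3.141, 0.001, -0.09]
contact_force: [0.7, -0.6, -3.2]
grip_width: 39.6
finger_force: 30.0
time: 4.98
tool_pos: [500.0, -19.7, 134.9]
tcp_rot: [-3.141, 0.005, -0.09]
contact_force: [-1.0, 0.5, -2.7]
grip_width: 39.9
finger_force: 30.0
time: 5.23
tool_pos: [502.4, -20.1, 138.5]
tcp_rot: [3.141, -0.003, -0.09]
contact_force: [-0.3, 0.2, -2.1]
grip_width: 39.4
finger_force: 30.0
```

```bash
python3 -m creep '0 0 -.003 0 0 0 0;0 0 -.003 0 0 0 0;0 0 -.002 0 0 0 0;0 0 -.001 0 0 0 0;0 0 0 0 0 0 0;0 0 0 0 0 0 0;0 0 0 0 0 0 0'
```

```text
time: 5.82
tool_pos: [501.7, -20.0, 129.2]
tcp_rot: [3.141, -0.001, -0.09]
contact_force: [-3.9, -0.9, 8.9]
grip_width: 39.8
finger_force: 30.0
```

```bash
python3 -m creep '0 0 0 0 0 0 100;0 0 0 0 0 0 100;0 0 0 0 0 0 100;0 0 0 0 0 0 100;0 0 0 0 0 0 100;0 0 .01 0 0 0 100;0 0 .025 0 0 0 100;0 0 .03 0 0 0 100'
python3 -m creep '0 0 .03 0 0 .121 100;0 0 0 0 0 .121 100;0 0 0 0 0 .121 100;0 0 0 0 0 .121 100;0 0 0 0 0 .121 100;0 0 0 0 0 .121 100;0 0 0 0 0 .121 100;0 0 0 0 0 .121 100'
python3 -m creep '0 0 0 0 0 .121 100;0 0 0 0 0 .121 100;0 0 0 0 0 .121 100;0 0 0 0 0 .121 100;0 0 0 0 0 .119 100;0 0 0 0 0 0 100;0 0 0 0 0 0 100;0 0 0 0 0 0 100'
python3 - <<'E'
from h import *
I=viewer.camera_info("wrist");i=viewer.capture("wrist")[:,:,::-1];cv2.imwrite("pics/w2.png",i)
for c,a in blobs(i,(15,80,150),(35,255,255),(0,0,640,400),100): print(c,a,toz(c,100,I).round(1))
I=viewer.camera_info("top");i=viewer.capture("top")[:,:,::-1];cv2.imwrite("pics/t2.png",i)
E
```

```text
time: 6.48
tool_pos: [500.6, -19.8, 193.1]
tcp_rot: [-3.141, 0.004, -0.09]
contact_force: [0.9, -0.2, -0.4]
grip_width: 88.2
finger_force: 0.0
time: 7.15
tool_pos: [501.6, -20.0, 224.0]
tcp_rot: [3.141, -0.0, 0.884]
contact_force: [0.9, -0.1, -0.8]
grip_width: 91.8
finger_force: 0.0
time: 7.82
tool_pos: [501.6, -20.0, 223.6]
tcp_rot: [3.141, 0.0, 1.477]
contact_force: [1.0, -0.7, -0.8]
grip_width: 92.2
finger_force: 0.0
[317.64351852 214.90123457] 648 [[500.3 -18.4 100. ]]
[151.29404309 276.47148289] 789 [[361.8 -57.9 100. ]]
[489.93181818 276.52673797] 748 [[633.6 -83.3 100. ]]
[470.28571429 317.89852217] 2030 [[ 619.4 -121.   100. ]]
```

View pics/w2.png

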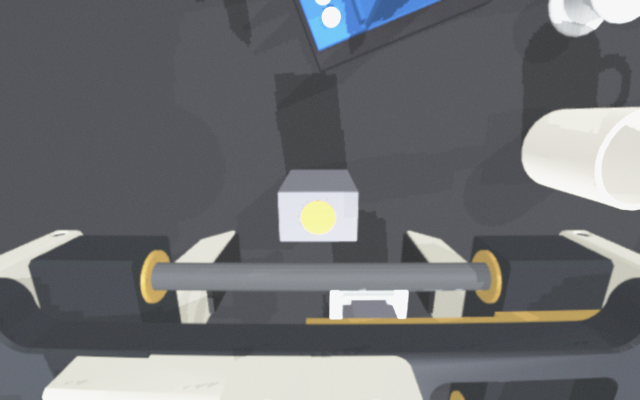

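The pack stands upright and square to the fingers, contact at (318,215), within about 1.6 mm of where I put it. I'll regrip it across x.

```bash
python3 -m creep '-.001 0 -.025 0 0 0 100;0 0 -.025 0 0 0 100;0 0 -.02 0 0 0 100;0 0 -.014 0 0 0 100;0 0 -.007 0 0 0 100;0 0 -.002 0 0 0 100;0 0 0 0 0 0 100;0 0 0 0 0 0 0'
python3 -m creep '0 0 0 0 0 0 0;0 0 0 0 0 0 0;0 0 0 0 0 0 0;0 0 0 0 0 0 0;0 0 0 0 0 0 0;0 0 0 0 0 0 0;0 0 0 0 0 0 0;0 0 0 0 0 0 0'
```

```text
time: 8.58
tool_pos: [501.1, -20.1, 131.0]
tcp_rot: [3.14, 0.0, 1.48]
contact_force: [0.7, -0.9, 0.0]
grip_width: 88.8
finger_force: 0.0
time: 9.25
tool_pos: [500.5, -20.0, 130.5]
tcp_rot: [3.142, 0.0, 1.481]
contact_force: [-2.9, -0.2, 4.7]
grip_width: 60.2
finger_force: 30.0
```

```bash
python3 -m creep '0 0 .01 0 0 0 0;0 0 .02 0 0 0 0;0 0 .025 0 0 0 0;0 0 .025 0 0 0 0;0 0 .025 0 0 0 0;0 0 .025 0 0 0 0;0 0 .02 0 0 0 0;0 0 .01 0 0 0 0'
python3 -m creep '.003 .015 0 0 0 .065 0;.006 .025 0 0 0 .065 0;.006 .025 0 0 0 .065 0;.006 .025 0 0 0 .065 0;.006 .025 0 0 0 .065 0;.003 .015 0 0 0 .058 0;0 0 0 0 0 0 0;0 0 0 0 0 0 0'
python3 -m creep '0 0 0 0 0 0 0;0 0 0 0 0 0 0;0 0 0 0 0 0 0;0 0 0 0 0 0 0'
python3 - <<'E'
from h import *
I=viewer.camera_info("wrist");i=viewer.capture("wrist")[:,:,::-1];cv2.imwrite("pics/w3.png",i)
for c,a in blobs(i,(5,60,120),(30,255,255),(0,0,640,260),8): print('o',c,a,toz(c,18,I).round(1),toz(c,118,I).round(1))
for c,a in blobs(i,(0,0,215),(180,40,255),(0,0,640,260),20): print('w',c,a,toz(c,18,I).round(1))
E
```

```text
time: 9.92
tool_pos: [501.2, -20.0, 293.3]
tcp_rot: [3.137, 0.0, 1.481]
contact_force: [0.4, -0.4, -2.4]
grip_width: 59.8
finger_force: 29.9
time: 10.58
tool_pos: [530.4, 110.6, 290.0]
tcp_rot: [-3.141, 0.0, 1.865]
contact_force: [-0.4, -1.0, -3.0]
grip_width: 60.0
finger_force: 29.9
time: 10.92
tool_pos: [530.6, 109.3, 290.4]
tcp_rot: [3.141, 0.0, 1.862]
contact_force: [0.3, 0.3, -3.5]
grip_width: 60.0
finger_force: 29.9
o [376.57575758  78.42424242] 33 [[558.7 238.1  18. ]] [[545.5 221.4 118. ]]
o [373.5 148. ] 26 [[581.  163.2  18. ]] [[561.8 167.  118. ]]
o [210.98529412 255.20588235] 136 [[422.1 -30.7  18. ]] [[446.4  26.3 118. ]]
o [429.99259259 255.24444444] 135 [[699.3  52.6  18. ]] [[647.6  86.8 118. ]]
o [320.79824561 257.47368421] 114 [[561.9   8.4  18. ]] [[547.9  54.7 118. ]]
w [323.89516129   3.84677419] 124 [[479.6 293.4  18. ]]
w [439.27536232   5.85507246] 69 [[599.3 328.5  18. ]]
w [323.85781991  20.35545024] 211 [[484.3 277.9  18. ]]
w [323.34285714  77.96      ] 175 [[500.9 221.   18. ]]
w [430.1         78.86842105] 190 [[617.1 255.7  18. ]]
w [323.08641975 139.41975309] 162 [[520.5 155.4  18. ]]
w [424.6300578  140.26011561] 173 [[636.4 189.6  18. ]]
w [322.94610778 156.05389222] 167 [[526.  136.5  18. ]]
w [423.12352941 156.85882353] 170 [[642.  170.7  18. ]]
w [509.74784111 212.32512953] 2316 [[775.7 137.5  18. ]]
w [ 51.27208894 248.02223523] 1709 [[210.6 -85.4  18. ]]
w [590.35753176 248.17785844] 1653 [[906.9 123.8  18. ]]
w [238.90205371 248.39810427] 633 [[455.5 -10.3  18. ]]
w [402.2112 248.5904] 625 [[660.4  51.1  18. ]]
```

View pics/w3.png

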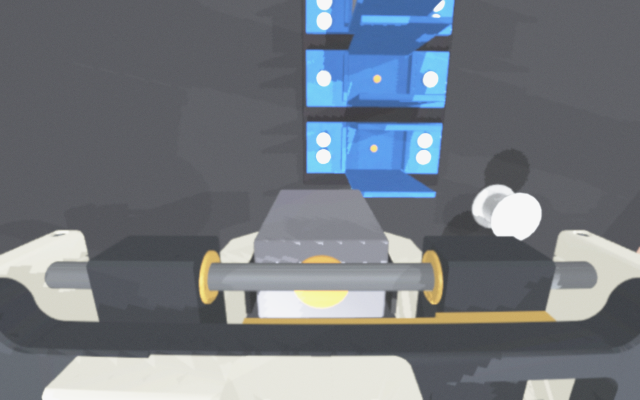

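The wrist view gives bay one's mark at (377,78) → (558.7, 238.1), within 2 mm of the top view. I'll aim for (559.5, 238.3).

```bash
python3 -m creep '.003 .014 0 0 0 0 0;.0055 .025 0 0 0 0 0;.0055 .025 0 0 0 0 0;.0055 .025 0 0 0 0 0;.0055 .025 0 0 0 0 0;.0039 .015 0 0 0 0 0;0 0 0 0 0 0 0;0 0 0 0 0 0 0'
python3 -m creep '0 0 0 0 0 0 0;0 0 0 0 0 0 0;0 0 0 0 0 0 0;0 0 0 0 0 0 0;0 0 -.005 0 0 0 0;0 0 -.005 0 0 0 0;0 0 0 0 0 0 0;0 0 0 0 0 0 0'
```

```text
time: 11.63
tool_pos: [559.4, 239.3, 289.8]
tcp_rot: [-3.141, 0.0, 1.865]
contact_force: [-0.3, -0.9, -3.6]
grip_width: 59.8
finger_force: 29.9
time: 12.3
tool_pos: [559.3, 238.9, 279.6]
tcp_rot: [-3.14, 0.0, 1.864]
contact_force: [0.0, -0.1, -3.1]
grip_width: 59.8
finger_force: 29.9
```

```bash
python3 -m creep '0 0 -.006 0 0 0 0;0 0 -.009 0 0 0 0;0 0 -.009 0 0 0 0;0 0 -.009 0 0 0 0;0 0 -.009 0 0 0 0;0 0 -.009 0 0 0 0;0 0 -.006 0 0 0 0;0 0 0 0 0 0 0'
```

```text
time: 12.97
tool_pos: [558.9, 238.8, 221.2]
tcp_rot: [-3.139, -0.0, 1.864]
contact_force: [-0.3, 0.1, -3.2]
grip_width: 60.1
finger_force: 29.9
```

Entered freely with no lateral force, so I'll continue down.

```bash
python3 -m creep '0 0 -.006 0 0 0 0;0 0 -.009 0 0 0 0;0 0 -.009 0 0 0 0;0 0 -.009 0 0 0 0;0 0 -.009 0 0 0 0;0 0 -.009 0 0 0 0;0 0 -.006 0 0 0 0;0 0 -.003 0 0 0 0'
python3 -m creep '0 0 -.003 0 0 0 0;0 0 -.003 0 0 0 0;0 0 -.002 0 0 0 0;0 0 -.002 0 0 0 0;0 0 -.001 0 0 0 0;0 0 0 0 0 0 0;0 0 0 0 0 0 0;0 0 0 0 0 0 0'
```

```text
time: 13.63
tool_pos: [559.1, 238.9, 161.8]
tcp_rot: [-3.14, -0.0, 1.864]
contact_force: [-0.4, 0.7, -3.7]
grip_width: 60.1
finger_force: 29.9
time: 14.3
tool_pos: [559.6, 239.1, 152.5]
tcp_rot: [3.141, -0.0, 1.864]
contact_force: [-0.9, 0.7, -2.0]
grip_width: 60.2
finger_force: 29.9
```

```bash
python3 -m creep '0 0 -.001 0 0 0 0;0 0 -.001 0 0 0 0;0 0 -.001 0 0 0 0;0 0 0 0 0 0 0;0 0 0 0 0 0 0;0 0 0 0 0 0 0'
```

```text
time: 14.8
tool_pos: [559.5, 239.0, 149.2]
tcp_rot: [3.142, 0.0, 1.864]
contact_force: [-0.3, 0.9, -2.8]
grip_width: 59.3
finger_force: 29.9
```

```bash
python3 -m creep '0 0 -.001 0 0 0 0;0 0 0 0 0 0 0;0 0 0 0 0 0 0;0 0 0 0 0 0 0'
```

```text
time: 15.13
tool_pos: [559.6, 239.1, 148.6]
tcp_rot: [3.141, 0.0, 1.864]
contact_force: [-1.0, 0.1, 0.3]
grip_width: 59.7
finger_force: 30.0
```

```bash
python3 -m creep '0 0 -.001 0 0 0 0;0 0 0 0 0 0 0;0 0 0 0 0 0 0;0 0 0 0 0 0 0'
python3 -m creep '0 0 0 0 0 0 100;0 0 0 0 0 0 100;0 0 0 0 0 0 100;0 0 0 0 0 0 100;0 0 0 0 0 0 100;0 0 0 0 0 0 100;0 0 .01 0 0 0 100;0 0 .02 0 0 0 100'
```

```text
time: 15.47
tool_pos: [559.6, 239.1, 148.5]
tcp_rot: [3.141, 0.0, 1.864]
contact_force: [-2.9, -2.0, 7.2]
grip_width: 60.0
finger_force: 30.0
time: 16.13
tool_pos: [558.3, 238.6, 175.6]
tcp_rot: [-3.136, -0.0, 1.864]
contact_force: [0.7, 1.0, -0.4]
grip_width: 91.9
finger_force: 0.0
```

```bash
python3 -m creep '0 0 .03 0 0 0 100;0 0 .03 0 0 0 100;0 0 .03 0 0 0 100;0 0 .02 0 0 0 100;-.0013 -.015 0 0 0 -.03 100;-.0013 -.034 0 0 0 -.03 100;-.0013 -.034 0 0 0 -.03 100;-.0013 -.034 0 0 0 -.03 100'
python3 -m creep '-.0013 -.034 0 0 0 -.033 100;-.0013 -.034 0 0 0 -.033 100;-.0013 -.034 0 0 0 -.033 100;-.0013 -.034 0 0 0 -.033 100;-.0013 -.034 0 0 0 -.033 100;-.0013 -.034 0 0 0 -.033 100;-.0013 -.034 0 0 0 -.033 100;-.0013 -.034 0 0 0 -.032 100'
python3 -m creep '0 -.022 0 0 0 0 100;0 0 0 0 0 0 100;0 0 0 0 0 0 100;0 0 0 0 0 0 100;0 0 0 0 0 0 100'
python3 - <<'E'
from h import *
I=viewer.camera_info("wrist");i=viewer.capture("wrist")[:,:,::-1];cv2.imwrite("pics/w4.png",i)
for c,a in blobs(i,(15,80,150),(35,255,255),(0,0,640,400),30): print(c,a,toz(c,108,I).round(1))
I=viewer.camera_info("top");i=viewer.capture("top")[:,:,::-1];cv2.imwrite("pics/t4.png",i)
for c,a in blobs(i,(15,80,150),(35,255,255),(222,180,320,262),10): print(c,a,toz(c,118,I).round(1))
cv2.imwrite("pics/t4c.png",cv2.resize(i[180:262,220:320],None,fx=4,fy=4))
E
```

```text
time: 16.8
tool_pos: [553.6, 120.7, 287.2]
tcp_rot: [-3.141, 0.0, 1.743]
contact_force: [1.5, 0.1, -0.4]
grip_width: 91.9
finger_force: 0.0
time: 17.47
tool_pos: [543.0, -151.9, 287.2]
tcp_rot: [-3.141, -0.0, 1.478]
contact_force: [0.9, 0.3, -0.3]
grip_width: 92.1
finger_force: 0.0
time: 17.88
tool_pos: [543.8, -170.9, 287.3]
tcp_rot: [-3.141, -0.0, 1.482]
contact_force: [0.6, 0.4, 0.1]
grip_width: 91.8
finger_force: 0.0
[306.25925926 199.58201058] 189 [[ 531.  -171.3  108. ]]
[332.28248588 199.46327684] 177 [[ 555.1 -173.3  108. ]]
[151.18543046 276.59735099] 755 [[ 366.1 -237.8  108. ]]
[490.09235209 276.49062049] 693 [[ 708.2 -267.9  108. ]]
[475.4432009  317.64801343] 1787 [[ 696.  -315.6  108. ]]
[456.27272727 396.11688312] 77 [[ 680.4 -421.7  108. ]]
[266.2    212.7375] 80 [[561.4 239.4 118. ]]
[237.08974359 221.55128205] 78 [[538.1 314.5 118. ]]
```

View pics/w4.png

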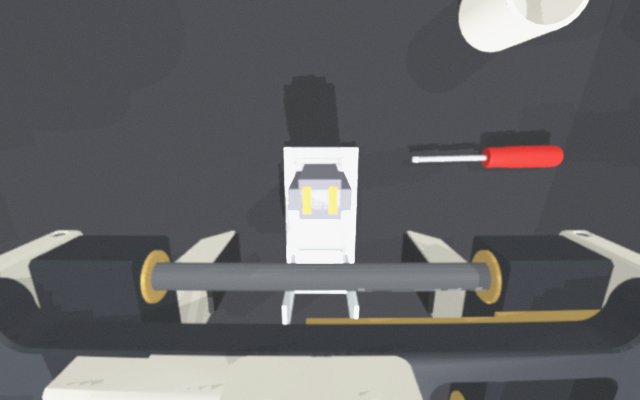

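View pics/t4c.png

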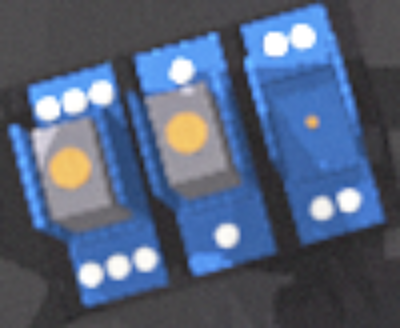

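The plain pack sits in bay one (crop (186,132), 1 mm off centre), and the notched pack is lined up under the gripper, strips at (306,200) and (332,200). Next I'll descend and grip it across x.

```bash
python3 -m creep '-.0005 -.002 -.02 0 0 0 100;0 0 -.03 0 0 0 100;0 0 -.03 0 0 0 100;0 0 -.03 0 0 0 100;0 0 -.02 0 0 0 100;0 0 -.014 0 0 0 100;0 0 -.005 0 0 0 100;0 0 0 0 0 0 100'
python3 -m creep '0 0 0 0 0 0 100;0 0 0 0 0 0 0;0 0 0 0 0 0 0;0 0 0 0 0 0 0;0 0 0 0 0 0 0;0 0 0 0 0 0 0;0 0 0 0 0 0 0;0 0 0 0 0 0 0'
python3 -m creep '0 0 0 0 0 0 0;0 0 0 0 0 0 0'
```

```text
time: 18.65
tool_pos: [543.0, -173.1, 137.2]
tcp_rot: [-3.139, -0.001, 1.482]
contact_force: [0.3, 0.7, 0.2]
grip_width: 92.2
finger_force: 0.0
time: 19.32
tool_pos: [543.3, -174.0, 138.5]
tcp_rot: [-3.142, 0.0, 1.481]
contact_force: [-2.4, -0.4, 3.6]
grip_width: 59.7
finger_force: 30.0
time: 19.48
tool_pos: [543.3, -174.0, 138.5]
tcp_rot: [-3.142, 0.0, 1.481]
contact_force: [-3.1, -0.1, 4.7]
grip_width: 60.3
finger_force: 30.0
```

```bash
python3 -m creep '0 0 .01 0 0 0 0;0 0 .02 0 0 0 0;0 0 .025 0 0 0 0;0 0 .025 0 0 0 0;0 0 .025 0 0 0 0;0 0 .025 0 0 0 0;0 0 .015 0 0 0 0;0 0 .007 0 0 0 0'
python3 -m creep '.003 .015 0 0 0 .03 0;.003 .03 0 0 0 .03 0;.003 .03 0 0 0 .03 0;.003 .03 0 0 0 .03 0;.003 .03 0 0 0 .03 0;.003 .03 0 0 0 .03 0;.003 .03 0 0 0 .03 0;.003 .03 0 0 0 .03 0'
python3 -m creep '.003 .03 0 0 0 .03 0;.003 .03 0 0 0 .03 0;.003 .03 0 0 0 .03 0;.003 .015 0 0 0 .03 0;.002 .0065 0 0 0 .023 0;0 0 0 0 0 0 0;0 0 0 0 0 0 0;0 0 0 0 0 0 0'
python3 -m creep '0 0 0 0 0 0 0;0 0 0 0 0 0 0;0 0 0 0 0 0 0;0 0 0 0 0 0 0'
```

```text
time: 20.15
tool_pos: [544.0, -174.1, 292.8]
tcp_rot: [3.138, 0.001, 1.481]
contact_force: [0.3, 0.5, -4.4]
grip_width: 60.1
finger_force: 30.0
time: 20.82
tool_pos: [566.9, 52.6, 289.0]
tcp_rot: [-3.139, -0.001, 1.722]
contact_force: [1.1, 0.4, -3.9]
grip_width: 59.7
finger_force: 30.0
time: 21.48
tool_pos: [581.4, 161.0, 289.9]
tcp_rot: [-3.141, 0.001, 1.862]
contact_force: [-0.1, -0.0, -5.4]
grip_width: 60.1
finger_force: 30.0
time: 21.82
tool_pos: [581.5, 162.0, 290.4]
tcp_rot: [3.141, 0.0, 1.863]
contact_force: [0.1, -0.8, -4.9]
grip_width: 59.8
finger_force: 30.0
```

```bash
python3 -m creep '0 0.0005 -.006 0 0 0 0;0 0 -.009 0 0 0 0;0 0 -.009 0 0 0 0;0 0 -.009 0 0 0 0;0 0 -.009 0 0 0 0;0 0 -.009 0 0 0 0;0 0 -.009 0 0 0 0;0 0 -.006 0 0 0 0'
python3 -m creep '0 0 -.006 0 0 0 0;0 0 -.006 0 0 0 0;0 0 0 0 0 0 0'
```

```text
time: 22.48
tool_pos: [581.1, 163.0, 222.6]
tcp_rot: [-3.14, -0.0, 1.864]
contact_force: [0.1, 0.3, -4.3]
grip_width: 59.8
finger_force: 30.0
time: 22.73
tool_pos: [580.9, 163.0, 210.9]
tcp_rot: [-3.14, -0.0, 1.864]
contact_force: [-0.2, 0.4, -4.7]
grip_width: 60.2
finger_force: 30.0
```

```bash
python3 -m creep '0 0 -.006 0 0 0 0;0 0 -.009 0 0 0 0;0 0 -.009 0 0 0 0;0 0 -.009 0 0 0 0;0 0 -.009 0 0 0 0;0 0 -.006 0 0 0 0;0 0 -.003 0 0 0 0;0 0 -.002 0 0 0 0'
python3 -m creep '0 0 -.002 0 0 0 0;0 0 -.002 0 0 0 0;0 0 -.002 0 0 0 0;0 0 -.001 0 0 0 0;0 0 0 0 0 0 0;0 0 0 0 0 0 0;0 0 0 0 0 0 0;0 0 0 0 0 0 0'
```

```text
time: 23.4
tool_pos: [581.3, 163.0, 158.5]
tcp_rot: [-3.141, -0.0, 1.864]
contact_force: [0.2, -0.1, -4.6]
grip_width: 60.0
finger_force: 30.0
time: 24.07
tool_pos: [581.5, 163.0, 152.4]
tcp_rot: [3.141, 0.0, 1.864]
contact_force: [0.2, -0.6, -4.6]
grip_width: 59.9
finger_force: 30.0
```

```bash
python3 -m creep '0 0 -.001 0 0 0 0;0 0 -.001 0 0 0 0;0 0 -.001 0 0 0 0;0 0 -.001 0 0 0 0;0 0 0 0 0 0 0;0 0 0 0 0 0 0;0 0 0 0 0 0 0;0 0 0 0 0 0 0'
```

```text
time: 24.73
tool_pos: [581.4, 163.0, 148.5]
tcp_rot: [3.141, 0.0, 1.864]
contact_force: [-1.8, -0.5, 1.7]
grip_width: 59.8
finger_force: 30.0
```

```bash
python3 -m creep '0 0 -.0005 0 0 0 0;0 0 0 0 0 0 0;0 0 0 0 0 0 0;0 0 0 0 0 0 0'
```

```text
time: 25.07
tool_pos: [581.4, 163.0, 148.5]
tcp_rot: [3.141, 0.0, 1.864]
contact_force: [-3.8, -1.4, 3.9]
grip_width: 59.8
finger_force: 30.0
```

The notched pack is on the floor of the bay, so I'll release it and withdraw.

```bash
python3 -m creep '0 0 0 0 0 0 100;0 0 0 0 0 0 100;0 0 0 0 0 0 100;0 0 0 0 0 0 100;0 0 0 0 0 0 100;0 0 0 0 0 0 100;0 0 .01 0 0 0 100;0 0 .02 0 0 0 100'
python3 -m creep '0 0 .03 0 0 0 100;0 0 .03 0 0 0 100;0 0 .03 0 0 0 100;0 0 .02 0 0 0 100;-.01 -.03 0 0 0 0 100;-.01 -.03 0 0 0 0 100;-.01 -.03 0 0 0 0 100;-.01 -.03 0 0 0 0 100'
python3 -m creep '-.01 -.03 0 0 0 0 100;-.01 -.03 0 0 0 0 100;-.01 -.03 0 0 0 0 100;-.01 -.03 0 0 0 0 100;0 0 0 0 0 0 100;0 0 0 0 0 0 100;0 0 0 0 0 0 100'
python3 - <<'E'
from h import *
I=viewer.camera_info("top");i=viewer.capture("top")[:,:,::-1];cv2.imwrite("pics/t5.png",i)
for c,a in blobs(i,(12,80,120),(35,255,255),(222,180,320,262),8): print(c,a,toz(c,118,I).round(1))
cv2.imwrite("pics/t5c.png",cv2.resize(i[110:280,200:480],(800,486)))
E
```

```text
time: 25.73
tool_pos: [580.2, 162.8, 176.2]
tcp_rot: [-3.137, -0.001, 1.864]
contact_force: [0.0, 0.1, -0.4]
grip_width: 91.8
finger_force: 0.0
time: 26.4
tool_pos: [540.8, 42.0, 288.7]
tcp_rot: [3.14, 0.001, 1.865]
contact_force: [1.1, 0.6, 0.3]
grip_width: 91.5
finger_force: 0.0
time: 26.98
tool_pos: [501.6, -76.7, 288.3]
tcp_rot: [3.141, 0.0, 1.863]
contact_force: [-0.2, 0.2, -1.2]
grip_width: 92.1
finger_force: 0.0
[293.88 200.28] 25 [[594.3 168.  118. ]]
[296.57575758 209.03030303] 33 [[571.4 160.7 118. ]]
[266.54794521 212.69863014] 73 [[561.5 238.5 118. ]]
[237.34615385 221.69230769] 78 [[537.7 313.8 118. ]]
```

View pics/t5c.png

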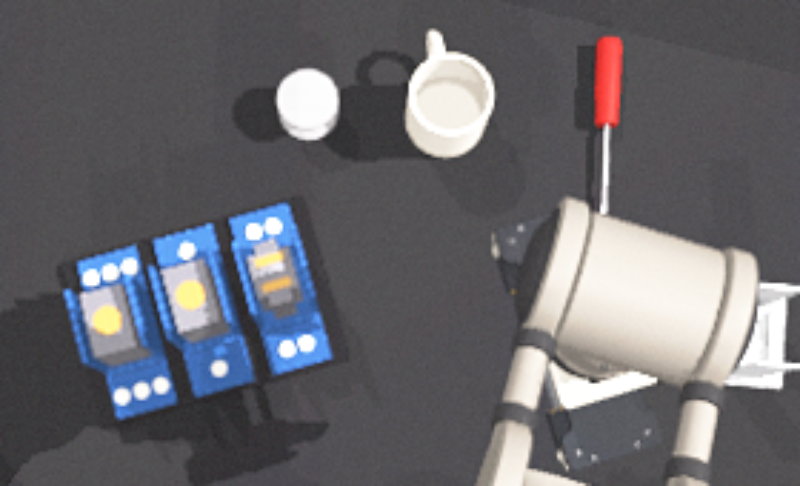

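All three packs stand centred in their bays (crop (106,320), (190,296), (272,275)): notched at (582.9, 164.3), plain at (561.5, 238.5). The bystanders look untouched, so I'm handing in.

```bash
python3 -c "
from plant import order
print(order.close_job())"
```

```text
the job is handed in; nothing more can be done
None
```

The plain pack is in bay one and the notched pack in bay two, each lowered to the floor while still held; the job is handed in after about 27 s of the 72 s, and the hand-in returned no verdict.

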